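# Build and load a kiln level

## Task

Build the next level in the kiln: stand the two round kiln posts (not the square ones) upright on the two white footing discs, one centred on each, then lay the flat batt along the two posts like a bridge, centred over both. Then set the two terracotta beakers upright on the batt, one directly above each footing disc; they are fragile, so set them down rather than letting them drop. Leave the square posts where they stand.

Things in the scene. Friction and masses are not known exactly. Their poses are not given: they have to be found in the camera images.
- round_post_a: Round kiln post: a plain cream cylinder, upright, 40 mm diameter, 70 mm tall, with a small dark dot in the middle of its top. About 0.16 kg. Origin: centre of its underside; z up its axis. The two round posts are alike and stand among the square posts and beakers at the start.
- round_post_b: Round kiln post: a plain cream cylinder, upright, 40 mm diameter, 70 mm tall, with a small dark dot in the middle of its top. About 0.16 kg. Origin: centre of its underside; z up its axis. The two round posts are alike and stand among the square posts and beakers at the start.
- square_post_a: Square kiln post, NOT to be used: cream block 42 x 42 mm, 50 mm tall (shorter than the round ones). Origin: centre of its underside. Leave it where it stands.
- square_post_b: Square kiln post, NOT to be used: cream block 42 x 42 mm, 50 mm tall (shorter than the round ones). Origin: centre of its underside. Leave it where it stands.
- beaker_a: Unglazed terracotta beaker, fragile, open on top, upright: 46 mm diameter at the foot, 52 mm at the rim, 80 mm tall, wall 4 mm. About 0.13 kg. Origin: centre of its underside; z up its axis. The two beakers are alike.
- beaker_b: Unglazed terracotta beaker, fragile, open on top, upright: 46 mm diameter at the foot, 52 mm at the rim, 80 mm tall, wall 4 mm. About 0.13 kg. Origin: centre of its underside; z up its axis. The two beakers are alike.
- batt: The batt: a cream flat slab of kiln shelf, 230 mm long (its x), 60 mm wide (its y), 14 mm thick (its z), about 0.38 kg, lying flat on the table to the robot's left. Origin: centre of its underside. Grip it at mid-length across its 60 mm width, with a firm grip (about 60 N). Set on the round posts its underside is 89 mm, its top 103 mm above the table.
- footing_a: White footing disc, 56 mm diameter, 4 mm thick, fixed on top of the grey-brown kiln shelf (a fixed slab 300 x 130 mm, 15 mm thick, lying on the table). Origin: centre of the disc's underside, 15 mm above the table, so its top is 19 mm above the table. The two discs lie 150 to 172 mm apart, one near each end of the shelf; either may be the nearer. Its axes' direction means nothing.
- footing_b: White footing disc, 56 mm diameter, 4 mm thick, fixed on top of the grey-brown kiln shelf (a fixed slab 300 x 130 mm, 15 mm thick, lying on the table). Origin: centre of the disc's underside, 15 mm above the table, so its top is 19 mm above the table. The two discs lie 150 to 172 mm apart, one near each end of the shelf; either may be the nearer. Its axes' direction means nothing.

How it is judged (in metres and radians):
On the way, in this order (a step that is already met when the one before it is completed fails the run):
1. a round post stands on a footing disc, let go (((horizontal distance between round_post_a and footing_a below 0.014 m and height (world z) of round_post_a between 0.014 and 0.024 m and angle between round_post_a's own z axis and vertical below 0.09 rad) or (horizontal distance between round_post_a and footing_b below 0.014 m and height (world z) of round_post_a between 0.014 and 0.024 m and angle between round_post_a's own z axis and vertical below 0.09 rad) or (horizontal distance between round_post_b and footing_a below 0.014 m and height (world z) of round_post_b between 0.014 and 0.024 m and angle between round_post_b's own z axis and vertical below 0.09 rad) or (horizontal distance between round_post_b and footing_b below 0.014 m and height (world z) of round_post_b between 0.014 and 0.024 m and angle between round_post_b's own z axis and vertical below 0.09 rad)) and contact force between the fingers and round_post_a below 0.05 N and contact force between the fingers and round_post_b below 0.05 N), for 0.2 s.
2. both round posts stand upright, one on each footing disc, let go ((((horizontal distance between round_post_a and footing_a below 0.014 m and height (world z) of round_post_a between 0.014 and 0.024 m and angle between round_post_a's own z axis and vertical below 0.09 rad) and (horizontal distance between round_post_b and footing_b below 0.014 m and height (world z) of round_post_b between 0.014 and 0.024 m and angle between round_post_b's own z axis and vertical below 0.09 rad)) or ((horizontal distance between round_post_a and footing_b below 0.014 m and height (world z) of round_post_a between 0.014 and 0.024 m and angle between round_post_a's own z axis and vertical below 0.09 rad) and (horizontal distance between round_post_b and footing_a below 0.014 m and height (world z) of round_post_b between 0.014 and 0.024 m and angle between round_post_b's own z axis and vertical below 0.09 rad))) and contact force between the fingers and round_post_a below 0.05 N and contact force between the fingers and round_post_b below 0.05 N), for 0.2 s.
3. the batt lies level on both posts, let go ((((horizontal distance between round_post_a and footing_a below 0.014 m and height (world z) of round_post_a between 0.014 and 0.024 m and angle between round_post_a's own z axis and vertical below 0.09 rad) and (horizontal distance between round_post_b and footing_b below 0.014 m and height (world z) of round_post_b between 0.014 and 0.024 m and angle between round_post_b's own z axis and vertical below 0.09 rad)) or ((horizontal distance between round_post_a and footing_b below 0.014 m and height (world z) of round_post_a between 0.014 and 0.024 m and angle between round_post_a's own z axis and vertical below 0.09 rad) and (horizontal distance between round_post_b and footing_a below 0.014 m and height (world z) of round_post_b between 0.014 and 0.024 m and angle between round_post_b's own z axis and vertical below 0.09 rad))) and height (world z) of batt between 0.084 and 0.094 m and angle between batt's own z axis and vertical below 0.06 rad and y of footing_a in the frame of batt between -0.015 and 0.015 m and x of footing_a in the frame of batt between -0.103 and 0.103 m and y of footing_b in the frame of batt between -0.015 and 0.015 m and x of footing_b in the frame of batt between -0.103 and 0.103 m and contact force between the fingers and batt below 0.05 N), for 0.2 s.
At the end, for the whole second after the job is handed in: Round posts upright, one on each disc, within 14 mm; batt level on them (0.06 rad), its centre line within 15 mm of both disc centres, both discs 12 mm or more inside its ends; beakers upright on the batt, one above each disc, within 15 mm; all released and at rest (all of step 3 and (((horizontal distance between beaker_a and footing_a below 0.015 m and height (world z) of beaker_a between 0.098 and 0.108 m and angle between beaker_a's own z axis and vertical below 0.09 rad) and (horizontal distance between beaker_b and footing_b below 0.015 m and height (world z) of beaker_b between 0.098 and 0.108 m and angle between beaker_b's own z axis and vertical below 0.09 rad)) or ((horizontal distance between beaker_a and footing_b below 0.015 m and height (world z) of beaker_a between 0.098 and 0.108 m and angle between beaker_a's own z axis and vertical below 0.09 rad) and (horizontal distance between beaker_b and footing_a below 0.015 m and height (world z) of beaker_b between 0.098 and 0.108 m and angle between beaker_b's own z axis and vertical below 0.09 rad))) and linear speed of each of round_post_a, round_post_b, batt, beaker_a, beaker_b below 0.02 m/s and angular speed of each of round_post_a, round_post_b, batt, beaker_a, beaker_b below 0.2 rad/s and contact force between the fingers and round_post_a below 0.05 N and contact force between the fingers and round_post_b below 0.05 N and contact force between the fingers and beaker_a below 0.05 N and contact force between the fingers and beaker_b below 0.05 N); the robot touches nothing.
It fails at once if a square post is moved by more than 25 mm or tipped (distance of any of square_post_a, square_post_b from where it was at the start of the episode above 0.025 m or angle between any of square_post_a, square_post_b's own z axis and vertical above 0.4 rad).
It fails at once if a beaker is dropped (falls free from more than about 25 mm) or lies tipped over ((linear speed of beaker_a above 0.7 m/s and contact force between anything else and beaker_a below 0.01 N) or angle between any of beaker_a, beaker_b's own z axis and vertical above 1 rad or (linear speed of beaker_b above 0.7 m/s and contact force between anything else and beaker_b below 0.01 N)).
It also fails if it takes over 144 s, if anything falls off the work surface, if the arm or the gripper's body presses on something with over 40 N, if the wrist force passes 120 N, or if a joint passes its speed limit or range.

## Robot

A 6-joint arm with a two-finger parallel gripper is mounted at the origin on the work surface. World frame = base frame: x ahead of the robot, y to its left, z up, the work surface at z = 0. Lengths are in mm, angles in rad, forces in N, time in s.
With the tool pointing down it reaches from about 275 to 750 mm from the base axis. Payload 10.2 kg.
Tool frame: the origin (TCP) lies at the centre of the arm's flange, where the gripper is bolted on; the fingertips stand 173 mm ahead of it and the grasp point (between the pads) lies 155 mm ahead of it; z points along the fingers, y is the line along which they close (so a half turn about z gives the same grasp; the last joint's range is limited). The gripper opens to 85 mm and grips with 20 to 120 N. Pads are 22 mm wide; open, the fingers measure 114 mm over their backs; the gripper's body (76 mm by 85 mm) begins 54 mm behind the grasp point. The pads swing forward as they close: fully open they stand 13 mm farther back than shut.
Start: joints at [-1.41, 0.313, 1.498, -0, 1.331, -0.223], TCP at [196.573, -486.818, 404.694] pointing down, gripper open.
Joint ranges: [-2.94, 2.94], [-0.97, 2.17], [0.19, 2.56], [-1.23, 4.37], [0.02, 3.11], [-2.88, 2.88]. Speed limits (rad/s): [2.39, 2.39, 3.01, 3.14, 3.14, 3.14].

## Interface

Orientations are given as a unit quaternion [w, x, y, z].
In Python, from rig import status, capture, camera_info, ticket gives the robot as it stands.
- The arm moves only by the shell command python3 -m crank 'ROWS' [FORCE]. ROWS is JSON, a list of rows, each a list of 7 numbers: the shift along the tool's x, y, z as a fraction of full scale, then the turn, a rotation vector about the tool's x, y, z as a fraction of full scale, then the closure, from 0 (fully open) to 1 (shut). A call has 1 to 12 rows; each row is the pose to reach, as a shift and turn from the pose commanded when the call began, along the tool's axes at that moment; what a row does not reach only later rows make up. Full scale, the value 1, is 0.1 m for a shift and 45 degrees for a turn. A row lasts 1/10 s, in which the tool goes at most 50 mm and 8.59 degrees, less where a joint would pass 70% of its speed; a pose out of reach is approached as far as the arm can. A call with a number of a shift or a turn outside -1 to 1 is refused whole. A call with a gripper value outside its range is refused whole. The fingers move at their own pace and stop on an object; FORCE is the grip in N (left out, the last holds). Time passes only in rows, so rows that repeat a pose let the fingers close. It gives the time, the measured TCP pose, the force, the opening and the grip force at its end, in the units of the state.
- status.sense(): the state, without advancing time (a new reading comes with each control period).
- capture(name): name is "scene" or "top" or "wrist"; returns (picture, depth): 420x560x3 uint8, red, green, blue; 420x560 float32, mm along the optical axis (not along the pixel's ray), 0 where there is no reading.
- camera_info(name): a dict with "K" (3x3 intrinsics, pixels), "camera_from_world" (4x4, takes a point from world to camera coordinates). Camera axes: x right, y up, looking along -z (the intrinsics and any distortion apply to the point x, -y, -z); pixel columns grow to the right and rows downward; lengths in mm; the calibration is good to about 2 mm. The wrist camera is an equidistant fisheye: a pixel r from the principal point sees the ray r / f radians off the axis. A picture is of the moment at which its call begins: read the wrist's pose just before it. camera_info takes no time and is no camera call; for the wrist camera it gives the pose at the moment of the call.
- ticket.finish_job(): hands the job in; it is judged then, once.
The state is a dict: "time_s": time; "joints": joint angles; "dq": joint speeds; "tau": joint torques, N m; "eef_pos": TCP position; "ee_rot": TCP orientation; "force": force on the tool from outside, world axes, zero at the start; "wrist_torque": the same for the moment, N m; "grip_width": opening from 0.0 (shut) to 1.0 (fully open); "grip_force": force on a finger pad.
Only numpy, scipy, OpenCV 4.12 (cv2) and the standard library are available. Lean on these libraries where they do the work, as an engineer would, in place of code of your own. Each camera call takes 0.05 s, during which the arm holds its last target. There are 200 camera calls.

## Working session

There is one attempt and no reset: what is moved stays moved. The work goes in short steps, Python scripts to look and compute and a shell command to move; the robot and the scene stay as the last step left them, time stands still between calls to the robot, and variables do not carry over. Pictures are saved under pics/ and viewed, at most 14 in all, crops included, and the job is handed in when it is done.

```bash
ls; mkdir -p pics; python3 - <<'E'
from rig import status,capture,camera_info
import cv2,numpy as np
s=status.sense();print({k:np.round(v,3).tolist() for k,v in s.items()})
for n in("top","scene"):
    p,d=capture(n);cv2.imwrite(f"pics/{n}0.png",p[:,:,::-1]);np.save(f"pics/{n}0.npy",d)
    i=camera_info(n);print(n,{k:np.round(v,3).tolist() for k,v in i.items() if not isinstance(v,str)})
E
```

```text
pics
{'time_s': 0.0, 'joints': [-1.41, 0.313, 1.498, 0.0, 1.331, -0.223], 'dq': [-0.001, -0.001, 0.002, 0.001, -0.001, -0.0], 'tau': [-0.001, -41.227, -25.974, -0.0, 0.004, 0.0], 'eef_pos': [196.549, -486.772, 404.141], 'ee_rot': [-0.001, 0.982, 0.191, 0.0], 'force': [0.471, 0.081, -0.815], 'wrist_torque': [-0.016, -0.002, -0.003], 'grip_force': 0.0, 'grip_width': 1.001}
top {'K': [[468.151, 0.0, 276.69], [0.0, 468.151, 212.298], [0.0, 0.0, 1.0]], 'camera_from_world': [[0.018, -0.999, 0.032, -19.024], [0.99, 0.023, 0.138, -570.099], [-0.139, 0.029, 0.99, -898.405], [0.0, 0.0, 0.0, 1.0]]}
scene {'K': [[416.168, 0.0, 277.145], [0.0, 416.168, 216.178], [0.0, 0.0, 1.0]], 'camera_from_world': [[0.594, 0.804, -0.01, -326.878], [-0.46, 0.35, 0.816, 217.003], [0.66, -0.48, 0.578, -1242.684], [0.0, 0.0, 0.0, 1.0]]}
```

View pics/top0.png

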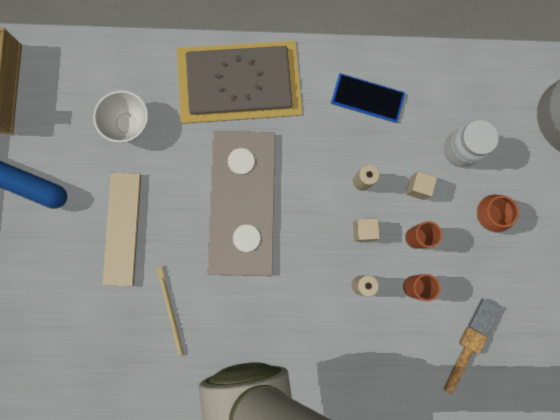

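View pics/scene0.png

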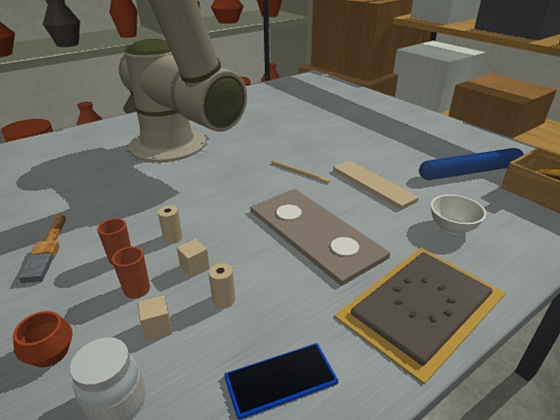

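The top view shows round posts with dots at about (368,175) and (368,286), and square posts at (422,185) and (368,229). The beakers are at (424,236) and (422,288), the footings at (241,161) and (247,238), and the batt around (122,229). The scene view agrees.

```bash
cat > h.py <<'E'
import numpy as np,cv2
from rig import status,capture,camera_info
from scipy.spatial.transform import Rotation as R
def cast(name,uv,z):
    i=camera_info(name);K=np.array(i["K"]);T=np.array(i["camera_from_world"])
    p=np.linalg.inv(K)@[uv[0],uv[1],1];d=T[:3,:3].T@[p[0],-p[1],-p[2]]
    o=-T[:3,:3].T@T[:3,3];return o+d*(z-o[2])/d[2]
def pose():
    s=status.sense();q=s["ee_rot"];return np.array(s["eef_pos"]),R.from_quat([q[1],q[2],q[3],q[0]])
def go(xyz,yaw=None):
    """row fractions to reach TCP xyz with tool down, tool x at yaw (mod pi nearest)"""
    p,r=pose();cur=np.arctan2(*r.as_matrix()[[1,0],0])
    yaw=cur if yaw is None else cur+(yaw-cur+np.pi/2)%np.pi-np.pi/2
    t=R.from_euler('z',yaw)*R.from_euler('x',np.pi)
    return np.round(np.r_[r.inv().apply(np.array(xyz)-p)/100,(r.inv()*t).as_rotvec()/(np.pi/4)],3).tolist()
def blobs(m,lo,hi=1e9):
    c,_=cv2.findContours(m.astype(np.uint8),cv2.RETR_EXTERNAL,cv2.CHAIN_APPROX_NONE)
    return [x for x in c if lo<cv2.contourArea(x)<hi]
E
python3 - <<'E'
from h import *
p=cv2.imread("pics/top0.png");h=cv2.cvtColor(p,cv2.COLOR_BGR2HSV);d=np.load("pics/top0.npy")
i=camera_info("top");K=np.array(i["K"]);T=np.array(i["camera_from_world"])
v,u=np.mgrid[:420,:560];C=np.stack([(u-K[0,2])/K[0,0]*d,-(v-K[1,2])/K[1,1]*d,-d],-1)
W=(C-T[:3,3])@T[:3,:3]
np.save("pics/W.npy",W)
def rep(n,m,z,lo=30):
    for c in blobs(m,lo):
        (x,y),(a,b),g=cv2.minAreaRect(c);M=cv2.moments(c);e=(M['m10']/M['m00'],M['m01']/M['m00'])
        print(n,np.round(e),"z",np.round(np.median(W[...,2][cv2.drawContours(np.zeros((420,560),np.uint8),[c],-1,1,-1)>0]),1),"ctr",cast("top",e,z).round(1),
         "corners",[cast("top",q,z)[:2].round(0).tolist() for q in cv2.boxPoints(cv2.minAreaRect(c))] if n in("batt","sq") else (round(a,1),round(b,1)))
roi=np.zeros((420,560),bool);roi[140:320,90:520]=1
rep("foot",roi&(h[...,1]<60)&(h[...,2]>185)&(u<270),19)
rep("batt",roi&(h[...,1]>60)&(u<150)&(W[...,2]>7),14,500)
Z=W[...,2]
rep("post",roi&(Z>62)&(Z<78)&(u>340)&(u<395),70)
rep("sq",roi&(Z>43)&(Z<57)&(u>340)&(u<440)&(h[...,2]>120)&(h[...,0]>10),50)
rep("beak",roi&(Z>72)&(Z<88)&(u>395)&(u<445),80,5)
rep("dot",roi&(h[...,2]<70)&(u>350)&(u<385),70,3)
E
```

```text
foot [246. 238.] z 19.5 ctr [519.7  53.6  19. ] corners (26.2, 25.5)
foot [241. 161.] z 19.5 ctr [680.1  69.1  19. ] corners (23.0, 25.0)
post [367. 286.] z 70.7 ctr [ 428.7 -182.    70. ] corners (20.0, 20.0)
post [368. 175.] z 70.4 ctr [ 645.1 -186.1   70. ] corners (19.1, 19.8)
sq [368. 229.] z 50.8 ctr [ 540.1 -187.9   50. ] corners [[561.0, -167.0], [562.0, -209.0], [520.0, -209.0], [519.0, -167.0]]
sq [424. 183.] z 50.7 ctr [ 634.6 -303.4   50. ] corners [[621.0, -276.0], [661.0, -289.0], [649.0, -331.0], [609.0, -318.0]]
beak [426. 287.] z 59.3 ctr [ 427.8 -291.3   80. ] corners (27.0, 27.0)
beak [428. 234.] z 59.3 ctr [ 528.8 -297.9   80. ] corners (26.0, 27.0)
dot [368. 285.] z 72.0 ctr [ 429.4 -183.3   70. ] corners (4.2, 3.5)
dot [369. 174.] z 71.4 ctr [ 647.  -187.6   70. ] corners (4.2, 3.5)
```

```bash
python3 -m crank '[[0.93,-0.16,0,0,0,-0.756,0],[0.93,-0.16,0,0,0,-0.756,0],[0.93,-0.16,0,0,0,-0.756,0],[0.93,-0.16,0,0,0,-0.756,0],[0.93,-0.16,0,0,0,-0.756,0]]' 40 && python3 -m crank '[[1,0.05,0,0,0,-0.756,0],[1,0.05,0,0,0,-0.756,0],[1,0.05,0,0,0,-0.756,0],[1,0.05,0,0,0,-0.756,0],[1,0.05,0,0,0,-0.756,0]]' && python3 -m crank '[[0.87,0.46,0,0,0,0,0],[0.87,0.46,0,0,0,0,0],[0.87,0.46,0,0,0,0,0]]' && python3 -m crank '[[0.87,0.46,0,0,0,0,0],[0.87,0.46,0,0,0,0,0],[0.87,0.46,0,0,0,0,0],[0.87,0.46,0,0,0,0,0]]'
python3 - <<'E'
from h import *
print(status.sense()["joints"],pose()[0],go([429,-183,300],np.pi/2))
p,d=capture("wrist");cv2.imwrite("pics/w1.png",p[:,:,::-1])
t,d=capture("top");cv2.imwrite("pics/top1.png",t[:,:,::-1])
i=camera_info("wrist");print({k:np.round(v,3).tolist() for k,v in i.items() if not isinstance(v,str)})
W=np.load("pics/W.npy");h=cv2.cvtColor(cv2.imread("pics/top0.png"),cv2.COLOR_BGR2HSV)
print(h[229,122],W[229,122],h[229,160])
m=np.zeros((420,560),bool);m[160:300,95:150]=1;m&=(h[...,1]>50)&(h[...,0]<25)
for c in blobs(m,500):
    r=cv2.minAreaRect(c);print(r,cast("top",r[0],14),[cast("top",q,14).round(0)[:2].tolist() for q in cv2.boxPoints(r)])
E
```

```text
time_s: 0.6
eef_pos: [277.1, -437.0, 404.4]
ee_rot: [-0.0, 0.882, 0.47, 0.0]
force: [-0.2, -0.3, 0.5]
grip_width: 0.995
grip_force: 0.0
time_s: 1.1
eef_pos: [336.9, -357.0, 404.6]
ee_rot: [-0.0, 0.708, 0.707, 0.0]
force: [1.2, -0.2, 0.4]
grip_width: 0.997
grip_force: 0.0
time_s: 1.4
eef_pos: [384.1, -266.7, 404.8]
ee_rot: [-0.0, 0.708, 0.706, 0.001]
force: [-0.2, -0.2, 0.1]
grip_width: 0.998
grip_force: 0.0
time_s: 1.8
eef_pos: [428.9, -183.1, 404.6]
ee_rot: [0.0, 0.708, 0.706, -0.0]
force: [0.6, 0.3, -0.5]
grip_width: 1.0
grip_force: 0.0
[-6.55487619e-01  1.83157435e-01  1.66495422e+00 -3.60495652e-04
  1.29351001e+00 -6.52681514e-01] [ 428.85740509 -183.0798032   404.62341182] [0.001, 0.002, 1.046, -0.0, 0.0, -0.003]
{'K': [[325.192, 0.0, 280.795], [0.0, 325.192, 212.961], [0.0, 0.0, 1.0]], 'camera_from_world': [[1.0, -0.003, 0.0, -428.06], [0.003, 0.95, -0.313, 214.681], [0.001, 0.313, 0.95, -322.701], [0.0, 0.0, 0.0, 1.0]]}
[ 20  53 182] [532.74386219 305.53662055  12.96237881] [ 75   7 153]
((121.9314193725586, 228.52877807617188), (29.600963592529297, 111.08676147460938), 3.814074993133545) [533.59970432 305.42525732  14.        ] [[424.0, 335.0], [650.0, 335.0], [647.0, 275.0], [421.0, 276.0]]
```

View pics/w1.png

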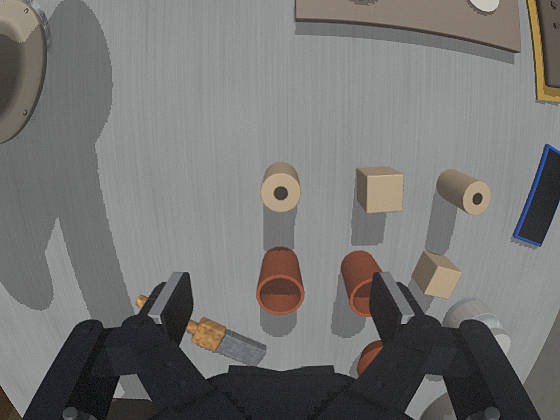

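The wrist view has post A's dot at (281,193) and post B's at (477,198). The beaker rims are near (280,293) and (365,290). I'll check these positions against the top-view ones.

```bash
cat >> h.py <<'E'
def wcast(uv,z,i=None):
    i=i or camera_info("wrist");K=np.array(i["K"]);T=np.array(i["camera_from_world"])
    a=np.array([(uv[0]-K[0,2])/K[0,0],(uv[1]-K[1,2])/K[1,1]]);t=np.hypot(*a);s=np.sinc(t/np.pi)
    d=T[:3,:3].T@[a[0]*s,-a[1]*s,-np.cos(t)];o=-T[:3,:3].T@T[:3,3];return o+d*(z-o[2])/d[2]
E
python3 - <<'E'
from h import *
p=cv2.imread("pics/w1.png");h=cv2.cvtColor(p,cv2.COLOR_BGR2HSV)
v,u=np.mgrid[:420,:560]
for c in blobs((h[...,2]<70)&(v>170)&(v<215)&(u>250)&(u<500),15,400):
    e=cv2.minAreaRect(c)[0];print("dot",np.round(e),wcast(e,70).round(1))
for c in blobs((h[...,1]>120)&(h[...,0]<12)&(v>240)&(u>250)&(u<400),100):
    e,r=cv2.minAreaRect(c)[:2];print("beak",np.round(e),r)
for e in [(281,293),]: print(wcast(e,80).round(1))
E
```

```text
dot [477. 198.] [ 644.4 -187.5   70. ]
dot [280. 193.] [ 427.2 -184.    70. ]
beak [367. 355.] (13.086583137512207, 39.70907211303711)
beak [365. 283.] (66.37296295166016, 36.03755187988281)
beak [280. 282.] (64.0, 47.0)
[ 427.4 -290.2   80. ]
```

```bash
python3 -m crank '[[-0.005,-0.005,0.5,0,0,0,0],[-0.005,-0.005,1,0,0,0,0],[-0.005,-0.005,1,0,0,0,0]]' 40 >/dev/null && python3 -m crank '[[0,0,0.4,0,0,0,0],[0,0,0.8,0,0,0,0],[0,0,1,0,0,0,0],[0,0,1,0,0,0,0]]' && python3 -m crank '[[0,0,0.05,0,0,0,0],[0,0,0.05,0,0,0,0.6],[0,0,0.05,0,0,0,0.6],[0,0,0.05,0,0,0,0.6],[0,0,0.05,0,0,0,0.6],[0,0,0.05,0,0,0,0.6],[0,0,0.05,0,0,0,0.6],[0,0,0.05,0,0,0,0.6],[0,0,0.05,0,0,0,0.6]]'
```

```text
time_s: 2.6
eef_pos: [428.2, -184.6, 204.5]
ee_rot: [-0.001, 0.708, 0.706, -0.0]
force: [0.2, 0.1, -0.1]
grip_width: 1.001
grip_force: 0.0
time_s: 3.5
eef_pos: [428.5, -183.7, 200.6]
ee_rot: [0.001, 0.707, 0.707, 0.0]
force: [-1.4, 1.2, 6.3]
grip_width: 0.46
grip_force: 39.6
```

```bash
python3 -m crank '[[0,0,-0.1,0,0,0,0.6],[0,0,-0.4,0,0,0,0.6],[0,0,-0.8,0,0,0,0.6],[0,0,-1,0,0,0,0.6],[0,0,-1,0,0,0,0.6]]' && python3 -m crank '[[0.2,0.2,0,0,0,0,0.6],[0.5,0.5,0,0,0,0,0.6],[0.8,0.8,0,0,0,0,0.6],[0.9,0.9,0,0,0,0,0.6]]' >/dev/null&& python3 -m crank '[[0.3,0.3,0,0,0,0,0.6],[0.6,0.6,0,0,0,0,0.6],[0.9,0.9,0,0,0,0,0.6]]'>/dev/null && python3 -m crank '[[0.3,0.3,0,0,0,0,0.6],[0.5,0.5,0,0,0,0,0.6],[0.65,0.65,0,0,0,0,0.6],[0.72,0.72,0,0,0,0,0.6],[0.72,0.72,0,0,0,0,0.6]]'
python3 - <<'E'
from h import *
print(go([680,69,219.5],np.pi/2))
p,d=capture("wrist");cv2.imwrite("pics/w2.png",p[:,:,::-1])
E
```

```text
time_s: 4.0
eef_pos: [428.6, -183.6, 302.8]
ee_rot: [0.003, 0.707, 0.707, 0.0]
force: [-0.4, -0.7, -1.5]
grip_width: 0.459
grip_force: 40.6
time_s: 5.2
eef_pos: [680.3, 69.2, 298.1]
ee_rot: [-0.001, 0.707, 0.708, -0.001]
force: [-0.0, 0.7, -1.6]
grip_width: 0.458
grip_force: 41.1
[-0.002, -0.002, 0.786, -0.003, -0.0, 0.002]
```

View pics/w2.png

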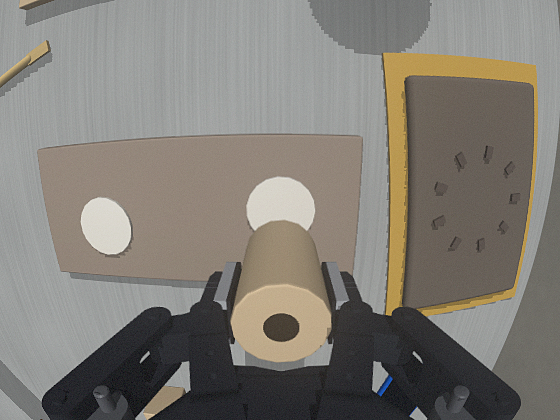

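The held post's dot is at (281,327). The discs are at about (281,210) and (106,225).

```bash
python3 - <<'E'
from h import *
h=cv2.cvtColor(cv2.imread("pics/w2.png"),cv2.COLOR_BGR2HSV);v,u=np.mgrid[:420,:560]
for c in blobs((h[...,1]<35)&(h[...,2]>185)&(v>160)&(v<260)&(u<330),200):
    w=np.array([wcast(q[0],19)[:2] for q in c],np.float32)
    w=w if w[:,0].mean()<600 else w[(w[:,1]>62)]
    s=np.linalg.lstsq(np.c_[2*w,np.ones(len(w))],(w**2).sum(1),rcond=None)[0]
    print("disc",s[:2],"r",np.sqrt(s[2]+s[0]**2+s[1]**2))
for c in blobs((h[...,2]<80)&(v>305)&(v<350)&(u>255)&(u<305),100): e=cv2.minAreaRect(c)[0];print("dot",e,wcast(e,167.5))
E
```

```text
disc [518.19530568  53.49076448] r 27.020166001144705
disc [678.08146475  69.11820308] r 27.036031417083162
dot (280.5, 327.0) [678.63523163  69.30544186 167.5       ]
```

```bash
python3 -m crank '[[0,-0.005,0.2,0,0,0,0.6],[0,-0.005,0.5,0,0,0,0.6],[0,-0.005,0.7,0,0,0,0.6],[0,-0.005,0.75,0,0,0,0.6],[0,-0.005,0.77,0,0,0,0.6],[0,-0.005,0.78,0,0,0,0.6],[0,-0.005,0.785,0,0,0,0.6],[0,-0.005,0.785,0,0,0,0.6]]'
```

```text
time_s: 6.05
eef_pos: [679.7, 68.6, 222.1]
ee_rot: [0.0, 0.707, 0.707, 0.0]
force: [0.1, 0.5, -2.4]
grip_width: 0.462
grip_force: 41.0
```

```bash
python3 -m crank '[[0,0,0,0,0,0,0.6],[0,0,0.005,0,0,0,0.6],[0,0,0.01,0,0,0,0.6],[0,0,0.01,0,0,0,0.6],[0,0,0.01,0,0,0,0.6]]'
```

```text
time_s: 6.55
eef_pos: [679.6, 68.6, 220.1]
ee_rot: [-0.0, 0.707, 0.707, -0.0]
force: [-0.2, -0.0, -1.7]
grip_width: 0.461
grip_force: 41.0
```

```bash
python3 -m crank '[[0,0,0.005,0,0,0,0.6],[0,0,0.01,0,0,0,0.6],[0,0,0.015,0,0,0,0.6],[0,0,0.015,0,0,0,0.6],[0,0,0.015,0,0,0,0.6]]'
```

```text
time_s: 7.05
eef_pos: [679.6, 68.7, 219.7]
ee_rot: [0.0, 0.707, 0.707, 0.0]
force: [-2.9, -0.3, 5.7]
grip_width: 0.461
grip_force: 41.5
```

Contact. I'll release gradually, rise, then go to post B.

```bash
python3 -m crank '[[0,0,-0.005,0,0,0,0.45],[0,0,-0.005,0,0,0,0.3],[0,0,-0.005,0,0,0,0],[0,0,-0.005,0,0,0,0],[0,0,-0.005,0,0,0,0],[0,0,-0.005,0,0,0,0],[0,0,-0.2,0,0,0,0],[0,0,-0.5,0,0,0,0],[0,0,-1,0,0,0,0],[0,0,-1,0,0,0,0]]' && python3 -m crank '[[-0.5,-0.07,-0.3,0,0,0,0],[-1,-0.14,-0.5,0,0,0,0],[-1,-0.14,-0.5,0,0,0,0]]' && python3 -m crank '[[-0.5,-0.2,0,0,0,0,0],[-1,-0.2,0,0,0,0,0],[-1,-0.2,0,0,0,0,0]]' >/dev/null&& python3 -m crank '[[-0.56,0,0.2,0,0,0,0],[-0.56,0,0.4,0,0,0,0],[-0.56,0,0.4,0,0,0,0]]'
python3 - <<'E'
from h import *
print(go([645.7,-187.3,200.3],np.pi/2))
p,d=capture("top");cv2.imwrite("pics/top2.png",p[:,:,::-1])
h=cv2.cvtColor(p,cv2.COLOR_RGB2HSV);v,u=np.mgrid[:420,:560]
for c in blobs((h[...,2]<80)&(v>120)&(v<180)&(u>215)&(u<265),4): e=cv2.minAreaRect(c)[0];print("dot",e,cast("top",e,89))
E
```

```text
time_s: 8.05
eef_pos: [680.2, 68.7, 326.3]
ee_rot: [0.005, 0.707, 0.707, 0.004]
force: [0.7, -0.6, 1.0]
grip_width: 0.997
grip_force: 0.0
time_s: 8.35
eef_pos: [665.3, -35.2, 371.3]
ee_rot: [0.002, 0.708, 0.706, 0.001]
force: [-0.0, 0.2, -1.2]
grip_width: 0.999
grip_force: 0.0
time_s: 8.95
eef_pos: [645.4, -188.2, 324.9]
ee_rot: [-0.003, 0.708, 0.707, -0.001]
force: [0.0, -0.1, -0.7]
grip_width: 1.002
grip_force: 0.0
[0.005, 0.01, 1.246, -0.007, -0.004, -0.002]
dot (239.0, 151.0) [681.18150079  69.04725385  89.        ]
```

```bash
python3 -m crank '[[0.005,0.005,0.3,0,0,0,0],[0.005,0.005,0.6,0,0,0,0],[0.005,0.005,0.9,0,0,0,0],[0.005,0.005,0.9,0,0,0,0]]' && python3 -m crank '[[0,0,0.15,0,0,0,0],[0,0,0.3,0,0,0,0],[0,0,0.335,0,0,0,0],[0,0,0.335,0,0,0,0.6],[0,0,0.335,0,0,0,0.6],[0,0,0.335,0,0,0,0.6],[0,0,0.335,0,0,0,0.6],[0,0,0.335,0,0,0,0.6],[0,0,0.335,0,0,0,0.6],[0,0,0.335,0,0,0,0.6],[0,0,0.335,0,0,0,0.6]]'
```

```text
time_s: 9.4
eef_pos: [646.1, -185.0, 236.0]
ee_rot: [-0.003, 0.706, 0.708, -0.001]
force: [0.1, 0.3, 0.1]
grip_width: 1.002
grip_force: 0.0
time_s: 10.5
eef_pos: [646.4, -187.0, 206.1]
ee_rot: [0.001, 0.707, 0.707, 0.0]
force: [-1.1, 0.1, 5.2]
grip_width: 0.461
grip_force: 40.4
```

```bash
python3 -m crank '[[0,0,-0.1,0,0,0,0.6],[0,0,-0.4,0,0,0,0.6],[0,0,-0.8,0,0,0,0.6],[0,0,-1,0,0,0,0.6],[0,0,-1,0,0,0,0.6]]' && python3 -m crank '[[0.2,-0.1,0,0,0,0,0.6],[0.5,-0.3,0,0,0,0,0.6],[0.8,-0.42,0,0,0,0,0.6]]' >/dev/null&& python3 -m crank '[[0.3,-0.15,0,0,0,0,0.6],[0.6,-0.3,0,0,0,0,0.6],[0.8,-0.42,0,0,0,0,0.6]]'>/dev/null && python3 -m crank '[[0.3,-0.15,0,0,0,0,0.6],[0.5,-0.3,0,0,0,0,0.6],[0.65,-0.38,0,0,0,0,0.6],[0.8,-0.42,0,0,0,0,0.6],[0.8,-0.42,0,0,0,0,0.6]]'
python3 - <<'E'
from h import *
p,d=capture("wrist");cv2.imwrite("pics/w3.png",p[:,:,::-1])
print(pose()[0],go([519.9,53.4,225.1],np.pi/2))
h=cv2.cvtColor(p,cv2.COLOR_RGB2HSV);v,u=np.mgrid[:420,:560]
z=70+pose()[0][2]-206.1
for c in blobs((h[...,2]<80)&(v>305)&(v<350)&(u>255)&(u<305),100): e=cv2.minAreaRect(c)[0];print("dot",e,wcast(e,z))
E
```

```text
time_s: 11.0
eef_pos: [646.5, -186.9, 308.9]
ee_rot: [0.003, 0.707, 0.707, 0.001]
force: [-0.9, -0.5, -1.2]
grip_width: 0.458
grip_force: 40.6
time_s: 12.1
eef_pos: [520.0, 54.3, 304.9]
ee_rot: [-0.0, 0.706, 0.708, -0.0]
force: [-0.1, -0.5, -1.8]
grip_width: 0.458
grip_force: 40.9
[520.37771534  53.41021738 304.96997439] [-0.0, -0.005, 0.799, -0.0, 0.0, 0.002]
dot (280.5, 320.0) [519.27779661  53.75876732 168.86997439]
```

```bash
python3 -m crank '[[0,-0.005,0.2,0,0,0,0.6],[0,-0.005,0.5,0,0,0,0.6],[0,-0.005,0.7,0,0,0,0.6],[0,-0.005,0.75,0,0,0,0.6],[0,-0.005,0.77,0,0,0,0.6],[0,-0.005,0.78,0,0,0,0.6],[0,-0.005,0.79,0,0,0,0.6],[0,-0.005,0.79,0,0,0,0.6],[0,-0.005,0.79,0,0,0,0.6]]'; python3 -m crank '[[0,0,0.005,0,0,0,0.6],[0,0,0.01,0,0,0,0.6],[0,0,0.01,0,0,0,0.6]]'
```

```text
time_s: 13.05
eef_pos: [519.7, 53.1, 226.6]
ee_rot: [0.0, 0.707, 0.707, 0.0]
force: [-0.0, 0.6, -1.4]
grip_width: 0.459
grip_force: 40.8
time_s: 13.35
eef_pos: [519.6, 53.1, 225.2]
ee_rot: [-0.0, 0.707, 0.707, -0.0]
force: [-1.2, 0.4, -2.0]
grip_width: 0.46
grip_force: 40.8
```

```bash
python3 -m crank '[[0,0,0.005,0,0,0,0.6],[0,0,0.01,0,0,0,0.6],[0,0,0.01,0,0,0,0.6]]'; python3 -m crank '[[0,0,0.005,0,0,0,0.6],[0,0,0.005,0,0,0,0.6]]'
```

```text
time_s: 13.65
eef_pos: [519.7, 53.1, 225.1]
ee_rot: [0.0, 0.707, 0.707, 0.0]
force: [-4.1, 0.6, 9.0]
grip_width: 0.459
grip_force: 41.8
time_s: 13.85
eef_pos: [519.7, 53.1, 225.0]
ee_rot: [0.0, 0.707, 0.707, 0.0]
force: [-6.8, 0.3, 14.3]
grip_width: 0.458
grip_force: 42.3
```

```bash
python3 -m crank '[[0,0,-0.01,0,0,0,0.45],[0,0,-0.01,0,0,0,0.3],[0,0,-0.01,0,0,0,0],[0,0,-0.01,0,0,0,0],[0,0,-0.01,0,0,0,0],[0,0,-0.01,0,0,0,0],[0,0,-0.2,0,0,0,0],[0,0,-0.5,0,0,0,0],[0,0,-1,0,0,0,0],[0,0,-1,0,0,0,0]]' && python3 -m crank '[[0.5,0.05,0,0,0,-0.19,0],[0.95,0.05,0,0,0,-0.38,0],[0.95,0.05,0,0,0,-0.667,0],[0.95,0.05,0,0,0,-0.667,0],[0.95,0.05,0,0,0,-0.667,0]]' >/dev/null && python3 -m crank '[[0.69,0.4,0,0,0,-0.667,0],[0.69,0.4,0,0,0,-0.667,0],[0.69,0.4,0,0,0,-0.667,0],[0.69,0.4,0,0,0,-0.667,0],[0.69,0.4,0,0,0,-0.667,0]]' >/dev/null && python3 -m crank '[[0.307,0.71,-0.5,0,0,-0.667,0],[0.307,0.71,-0.5,0,0,-0.667,0],[0.307,0.71,-0.5,0,0,-0.667,0],[0.307,0.71,-0.5,0,0,-0.667,0],[0.307,0.71,-0.5,0,0,-0.667,0],[0.307,0.71,-0.5,0,0,-0.667,0]]'
python3 - <<'E'
from h import *
print(status.sense()["joints"].round(2) if hasattr(status.sense()["joints"],"round") else status.sense()["joints"])
p,d=capture("wrist");cv2.imwrite("pics/w4.png",p[:,:,::-1])
i=camera_info("wrist");np.save("pics/w4i.npy",i,allow_pickle=True)
t,d=capture("top");cv2.imwrite("pics/top3.png",t[:,:,::-1])
h=cv2.cvtColor(t,cv2.COLOR_RGB2HSV);v,u=np.mgrid[:420,:560]
for c in blobs((h[...,2]<80)&(v>120)&(v<250)&(u>215)&(u<265),4): e=cv2.minAreaRect(c)[0];print("dot",e,cast("top",e,89))
E
```

```text
time_s: 14.85
eef_pos: [520.5, 53.1, 329.4]
ee_rot: [0.004, 0.707, 0.707, 0.003]
force: [0.0, 1.0, -0.2]
grip_width: 0.999
grip_force: 0.0
time_s: 16.45
eef_pos: [533.6, 304.3, 373.5]
ee_rot: [-0.0, 0.002, 1.0, -0.0]
force: [0.7, -0.0, 0.4]
grip_width: 1.0
grip_force: 0.0
[ 0.33  0.53  1.25  0.    1.35 -1.24]
dot (245.5, 234.5) [519.96226822  52.07884347  89.        ]
dot (239.0, 151.0) [681.18150079  69.04725385  89.        ]
```

View pics/w4.png

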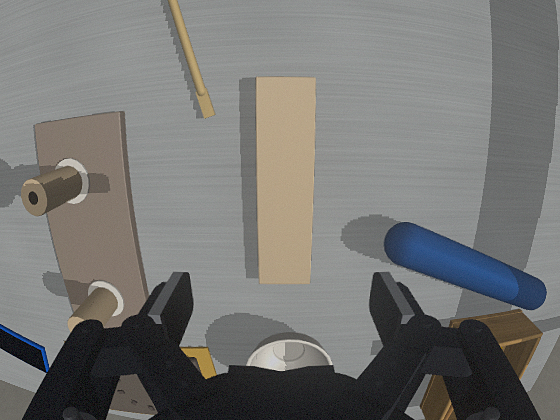

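Both posts stand within 2 mm of the disc centres. The batt is fully visible, spanning columns 257–316 and rows 77–283, and the bowl at (288,355) is clear of it.

```bash
python3 - <<'E'
from h import *
h=cv2.cvtColor(cv2.imread("pics/w4.png"),cv2.COLOR_BGR2HSV);v,u=np.mgrid[:420,:560]
for c in blobs((h[...,1]>50)&(h[...,0]<28)&(v>60)&(v<300)&(u>235)&(u<330)&(h[...,2]>130),2000):
    w=np.array([wcast(q[0],14)[:2] for q in c],np.float32)
    r=cv2.minAreaRect(w);print(r,cv2.boxPoints(r).round(1).tolist())
    print(w.mean(0), cv2.fitLine(w,cv2.DIST_L2,0,.01,.01).T)
h=cv2.cvtColor(cv2.imread("pics/top3.png"),cv2.COLOR_BGR2HSV)
for c in blobs((h[...,1]>50)&(h[...,0]<25)&(v>160)&(v<300)&(u>95)&(u<150),500):
    w=np.array([cast("top",q[0],14)[:2] for q in c],np.float32)
    r=cv2.minAreaRect(w);print("top",r)
E
```

```text
((533.030029296875, 308.2691650390625), (59.56338882446289, 228.1104736328125), 89.75808715820312) [[418.8999938964844, 279.0], [647.0, 278.0], [647.2000122070312, 337.6000061035156], [419.1000061035156, 338.5]]
[526.6917  308.30005] [[ 9.9999624e-01 -2.7407533e-03  5.2669171e+02  3.0830014e+02]]
top ((535.4519653320312, 305.1758117675781), (59.011741638183594, 224.90850830078125), 89.59255981445312)
```

```bash
python3 -m crank '[[0,0.027,0.5,0,0,0,0],[0,0.027,1,0,0,0,0],[0,0.027,1,0,0,0,0]]' 60 >/dev/null && python3 -m crank '[[0,0,0.4,0,0,0,0],[0,0,0.8,0,0,0,0],[0,0,0.85,0,0,0,0],[0,0,0.85,0,0,0,0],[0,0,0.85,0,0,0,0]]'; python3 -c "
from h import *
print(go([533.5,307,169],np.pi))"
```

```text
time_s: 17.35
eef_pos: [534.4, 307.7, 191.8]
ee_rot: [0.002, -0.0, 1.0, 0.001]
force: [0.3, -0.6, 0.7]
grip_width: 1.004
grip_force: 0.0
[0.01, -0.007, 0.228, 0.002, 0.005, 0.001]
```

```bash
python3 -m crank '[[0,0,0.1,0,0,0,0],[0,0,0.18,0,0,0,0],[0,0,0.22,0,0,0,0],[0,0,0.22,0,0,0,0],[0,0,0.22,0,0,0,0.4],[0,0,0.22,0,0,0,0.4],[0,0,0.22,0,0,0,0.4],[0,0,0.22,0,0,0,0.4],[0,0,0.22,0,0,0,0.4],[0,0,0.22,0,0,0,0.4],[0,0,0.22,0,0,0,0.4]]' 60
```

```text
time_s: 18.45
eef_pos: [534.1, 307.7, 168.8]
ee_rot: [0.002, -0.001, 1.0, 0.001]
force: [-1.4, -0.5, 11.8]
grip_width: 0.687
grip_force: 73.0
```

```bash
python3 -m crank '[[0,0,-0.05,0,0,0,0.5],[0,0,-0.2,0,0,0,0.5],[0,0,-0.4,0,0,0,0.5],[0,0,-0.6,0,0,0,0.5],[0,0,-0.8,0,0,0,0.5],[0,0,-1,0,0,0,0.5],[0,0,-1,0,0,0,0.5]]' 60 && python3 -m crank '[[0,0,-0.2,0,0,0,0.5],[0,0,-0.4,0,0,0,0.5],[0,0,-0.5,0,0,0,0.5],[0,0,-0.5,0,0,0,0.5]]' && python3 -m crank '[[-0.03,-0.1,0,0,0,0,0.5],[-0.08,-0.3,0,0,0,0,0.5],[-0.14,-0.5,0,0,0,0,0.5],[-0.2,-0.7,0,0,0,0,0.5],[-0.22,-0.83,0,0,0,0,0.5]]' >/dev/null && python3 -m crank '[[-0.05,-0.2,0,0,0,0,0.5],[-0.1,-0.4,0,0,0,0,0.5],[-0.15,-0.6,0,0,0,0,0.5],[-0.22,-0.83,0,0,0,0,0.5]]' >/dev/null && python3 -m crank '[[-0.05,-0.2,0,0,0,-0.03,0.5],[-0.1,-0.4,0,0,0,-0.06,0.5],[-0.15,-0.6,0,0,0,-0.09,0.5],[-0.2,-0.75,0,0,0,-0.12,0.5],[-0.22,-0.81,0,0,0,-0.124,0.5],[-0.22,-0.81,0,0,0,-0.124,0.5],[-0.22,-0.81,0,0,0,-0.124,0.5]]'
python3 - <<'E'
from h import *
print(go([600,61,257.8],np.pi+.098))
p,d=capture("wrist");cv2.imwrite("pics/w5.png",p[:,:,::-1])
E
```

```text
time_s: 19.15
eef_pos: [533.8, 307.5, 269.9]
ee_rot: [0.002, -0.001, 1.0, 0.001]
force: [-0.1, 0.8, -3.9]
grip_width: 0.686
grip_force: 65.7
time_s: 19.55
eef_pos: [533.6, 307.4, 317.3]
ee_rot: [0.001, -0.001, 1.0, 0.0]
force: [0.3, 0.3, -5.0]
grip_width: 0.689
grip_force: 66.5
time_s: 21.15
eef_pos: [599.6, 61.0, 316.3]
ee_rot: [-0.0, -0.049, 0.999, 0.0]
force: [0.2, 0.2, -3.5]
grip_width: 0.687
grip_force: 66.4
[-0.004, -0.0, 0.585, 0.001, -0.001, 0.001]
```

View pics/w5.png

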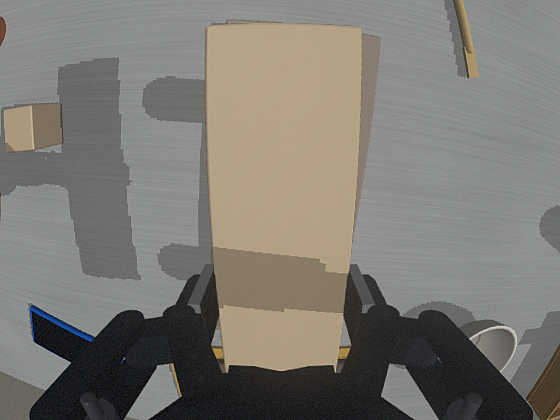

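The batt is held square and level, covering columns 206–360 in this view. I'll lower it slowly.

```bash
python3 -m crank '[[0,0,0.1,0,0,0,0.5],[0,0,0.25,0,0,0,0.5],[0,0,0.4,0,0,0,0.5],[0,0,0.5,0,0,0,0.5],[0,0,0.54,0,0,0,0.5],[0,0,0.56,0,0,0,0.5],[0,0,0.57,0,0,0,0.5],[0,0,0.57,0,0,0,0.5],[0,0,0.57,0,0,0,0.5]]' && python3 -m crank '[[0,0,0.005,0,0,0,0.5],[0,0,0.01,0,0,0,0.5],[0,0,0.01,0,0,0,0.5]]'
```

```text
time_s: 22.1
eef_pos: [599.9, 60.5, 260.1]
ee_rot: [0.0, -0.049, 0.999, -0.0]
force: [0.2, -0.3, -4.2]
grip_width: 0.682
grip_force: 66.3
time_s: 22.4
eef_pos: [599.8, 60.4, 258.7]
ee_rot: [-0.0, -0.049, 0.999, 0.0]
force: [-0.9, 0.3, -4.5]
grip_width: 0.683
grip_force: 66.3
```

```bash
python3 -m crank '[[0,0,0.005,0,0,0,0.5],[0,0,0.01,0,0,0,0.5],[0,0,0.01,0,0,0,0.5]]'; python3 -c "
from h import *
print(go([600,61,257.8],np.pi+.098))"
```

```text
time_s: 22.7
eef_pos: [599.9, 60.5, 257.9]
ee_rot: [0.0, -0.049, 0.999, -0.0]
force: [-1.1, 0.4, -3.2]
grip_width: 0.687
grip_force: 66.5
[-0.002, 0.005, 0.001, -0.0, 0.0, 0.001]
```

```bash
python3 -m crank '[[0,0,0.005,0,0,0,0.5],[0,0,0.008,0,0,0,0.5],[0,0,0.008,0,0,0,0.5]]'
```

```text
time_s: 23.0
eef_pos: [599.9, 60.5, 257.8]
ee_rot: [0.0, -0.049, 0.999, -0.0]
force: [-3.8, 0.2, 5.6]
grip_width: 0.684
grip_force: 67.6
```

```bash
python3 -m crank '[[0,0,0,0,0,0,0.3],[0,0,0,0,0,0,0.15],[0,0,0,0,0,0,0],[0,0,0,0,0,0,0],[0,0,0,0,0,0,0],[0,0,-0.1,0,0,0,0],[0,0,-0.3,0,0,0,0],[0,0,-0.6,0,0,0,0],[0,0,-1,0,0,0,0],[0,0,-1,0,0,0,0]]'
python3 - <<'E'
from h import *
print(pose()[0])
p,d=capture("wrist");cv2.imwrite("pics/w6.png",p[:,:,::-1])
h=cv2.cvtColor(p,cv2.COLOR_RGB2HSV);v,u=np.mgrid[:420,:560]
for c in blobs((h[...,1]>50)&(h[...,0]<28)&(v>30)&(u>150)&(u<380)&(h[...,2]>130),2000):
    w=np.array([wcast(q[0],103)[:2] for q in c],np.float32)
    r=cv2.minAreaRect(w);print(r,cv2.boxPoints(r).round(1).tolist())
E
```

```text
time_s: 24.0
eef_pos: [600.2, 60.5, 363.3]
ee_rot: [0.005, -0.049, 0.999, -0.001]
force: [0.2, 0.6, -0.4]
grip_width: 1.0
grip_force: 0.0
[600.18286296  60.49819605 363.26331997]
((623.1124877929688, 67.83700561523438), (283.0760803222656, 180.244873046875), 1.0306017398834229) [[480.0, 155.39999389648438], [483.20001220703125, -24.799999237060547], [766.2000122070312, -19.700000762939453], [763.0, 160.5]]
```

View pics/w6.png

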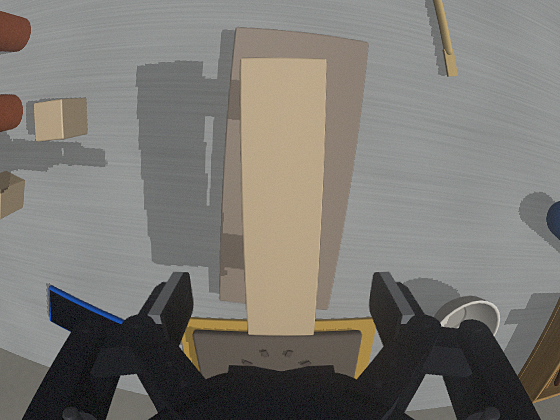

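The batt lies squarely along the shelf on the posts, with corners at (242,59), (327,59), (315,334) and (247,335). Next are the beakers.

```bash
python3 -m crank '[[0.1,-0.4,-0.4,0,0,0.19,0],[0.19,-0.935,-0.4,0,0,0.38,0],[0.19,-0.935,-0.4,0,0,0.57,0],[0.19,-0.935,-0.4,0,0,0.708,0],[0.19,-0.935,-0.4,0,0,0.708,0]]' 25 >/dev/null && python3 -m crank '[[-0.22,-0.895,0,0,0,0.708,0],[-0.22,-0.895,0,0,0,0.708,0],[-0.22,-0.895,0,0,0,0.708,0],[-0.22,-0.895,0,0,0,0.708,0],[-0.22,-0.895,0,0,0,0.708,0]]' >/dev/null && python3 -m crank '[[-0.66,-0.646,0,0,0,0.708,0],[-0.66,-0.646,0,0,0,0.708,0],[-0.66,-0.646,0,0,0,0.708,0],[-0.66,-0.646,0,0,0,0.708,0],[-0.66,-0.646,0,0,0,0.708,0],[-0.66,-0.646,0,0,0,0.708,0]]'
python3 - <<'E'
from h import *
print(pose()[0],go([528.5,-296,300],np.pi/2))
p,d=capture("wrist");cv2.imwrite("pics/w7.png",p[:,:,::-1]);np.save("pics/w7.npy",d)
t,d=capture("top");cv2.imwrite("pics/top4.png",t[:,:,::-1])
v,u=np.mgrid[:420,:560]
h=cv2.cvtColor(t,cv2.COLOR_RGB2HSV)
for c in blobs((h[...,1]>45)&(h[...,0]<28)&(h[...,2]>140)&(u>190)&(u<280)&(v>100)&(v<300),700):
    w=np.array([cast("top",q[0],103)[:2] for q in c],np.float32);print("batt",cv2.minAreaRect(w))
E
```

```text
time_s: 25.65
eef_pos: [550.6, -214.2, 396.7]
ee_rot: [-0.0, 0.704, 0.71, -0.0]
force: [-0.4, -0.4, -0.9]
grip_width: 0.998
grip_force: 0.0
[ 550.60228509 -214.18371785  396.71863897] [-0.817, -0.227, 0.967, -0.0, -0.0, 0.01]
batt ((600.92236328125, 59.78003692626953), (230.80194091796875, 60.94584274291992), 5.1619648933410645)
```

View pics/w7.png

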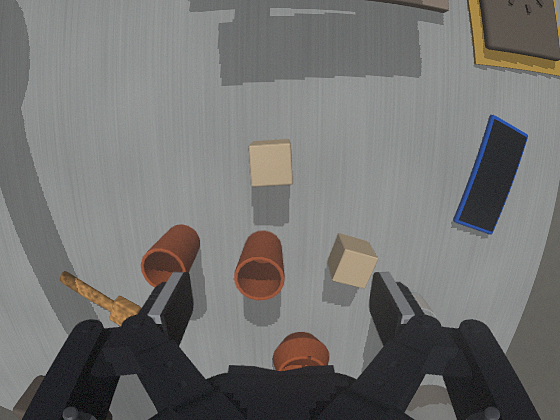

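The top view puts the batt at (601,60) with angle 0.09, which is right. Here beaker B's rim is about columns 236–285 and rows 255–299, and beaker A's rim is around (165,267).

```bash
python3 - <<'E'
from h import *
h=cv2.cvtColor(cv2.imread("pics/w7.png"),cv2.COLOR_BGR2HSV);v,u=np.mgrid[:420,:560]
for e in [(260.5,277),(165,267)]: print(wcast(e,80).round(1))
# lower (far) rim edge of terracotta masks -> circle of 26 mm radius at z=80
for c in blobs((h[...,1]>120)&(h[...,0]<12)&(v>220)&(v<305)&(u>130)&(u<300),800):
    w=np.array([wcast(q[0],80)[:2] for q in c]);k=c[:,0,:]
    m=k[:,1]>(285 if k[:,0].mean()>220 else 272); m&=k[:,0]>0
    if k[:,0].mean()<220: m&=k[:,0]<160
    w=w[m];s=np.linalg.lstsq(np.c_[2*w,np.ones(len(w))],(w**2).sum(1),rcond=None)[0]
    print(k.min(0),k.max(0),s[:2],np.sqrt(s[2]+s[:2]@s[:2]))
E
```

```text
[ 529.8 -296.4   80. ]
[ 430.1 -288.2   80. ]
[234 231] [283 299] [ 527.99262166 -298.76888236] 24.534828988292265
[141 225] [198 286] [ 413.74494297 -301.07979116] 10.008118096199857
```

```bash
python3 -m crank '[[-0.4,-0.1,0,0,0,0.005,0],[-0.83,-0.215,0,0,0,0.01,0],[-0.83,-0.215,0,0,0,0.01,0],[-0.83,-0.215,0,0,0,0.01,0]]' 30 && python3 -m crank '[[0,0,0.5,0,0,0,0],[0,0,0.9,0,0,0,0],[0,0,0.9,0,0,0,0],[0,0,0.9,0,0,0,0]]'; python3 -c "
from h import *
print(go([529,-297.5,204],np.pi/2))"
```

```text
time_s: 26.15
eef_pos: [528.9, -298.0, 396.7]
ee_rot: [-0.0, 0.709, 0.705, 0.0]
force: [-0.3, 0.6, 0.6]
grip_width: 1.001
grip_force: 0.0
time_s: 26.55
eef_pos: [529.7, -297.0, 308.2]
ee_rot: [0.0, 0.709, 0.706, 0.0]
force: [0.7, 0.1, 0.9]
grip_width: 1.003
grip_force: 0.0
[-0.005, -0.008, 1.042, 0.001, 0.0, -0.006]
```

```bash
python3 -m crank '[[0,-0.005,0.3,0,0,-0.006,0],[0,-0.005,0.6,0,0,-0.006,0],[0,-0.005,0.9,0,0,-0.006,0],[0,-0.005,1,0,0,-0.006,0],[0,-0.005,1,0,0,-0.006,0],[0,-0.005,1,0,0,-0.006,0]]' && python3 -m crank '[[0,0,0.02,0,0,0,0.5],[0,0,0.02,0,0,0,0.5],[0,0,0.02,0,0,0,0.5],[0,0,0.02,0,0,0,0.5],[0,0,0.02,0,0,0,0.5],[0,0,0.02,0,0,0,0.5],[0,0,0.02,0,0,0,0.5],[0,0,0.02,0,0,0,0.5]]' 30
```

```text
time_s: 27.15
eef_pos: [529.2, -298.0, 209.3]
ee_rot: [0.002, 0.708, 0.707, 0.0]
force: [0.4, 0.7, 0.2]
grip_width: 0.999
grip_force: 0.0
time_s: 27.95
eef_pos: [528.8, -297.8, 206.1]
ee_rot: [0.001, 0.708, 0.706, 0.0]
force: [-0.8, 1.4, 6.8]
grip_width: 0.598
grip_force: 30.7
```

```bash
python3 -m crank '[[0,0,-0.05,0,0,0,0.6],[0,0,-0.2,0,0,0,0.6],[0,0,-0.4,0,0,0,0.6],[0,0,-0.6,0,0,0,0.6],[0,0,-0.8,0,0,0,0.6],[0,0,-1,0,0,0,0.6]]' && python3 -m crank '[[0.05,0,-0.2,0,0,0,0.6],[0.15,0.05,-0.4,0,0,0,0.6],[0.35,0.1,-0.6,0,0,0,0.6],[0.55,0.2,-0.7,0,0,0,0.6],[0.75,0.3,-0.7,0,0,0,0.6],[0.92,0.375,-0.7,0,0,0,0.6]]' >/dev/null && python3 -m crank '[[0.2,0.08,0,0,0,0,0.6],[0.45,0.18,0,0,0,0,0.6],[0.7,0.28,0,0,0,0,0.6],[0.92,0.375,0,0,0,0,0.6]]' && python3 -m crank '[[0.2,0.08,0,0,0,0,0.6],[0.45,0.18,0,0,0,0,0.6],[0.7,0.28,0,0,0,0,0.6],[0.92,0.375,0,0,0,0,0.6]]' >/dev/null && python3 -m crank '[[0.2,0.08,0,0,0,0,0.6],[0.45,0.18,0,0,0,0,0.6],[0.65,0.27,0,0,0,0,0.6],[0.8,0.33,0,0,0,0,0.6],[0.9,0.37,0,0,0,0,0.6],[0.91,0.375,0,0,0,0,0.6],[0.91,0.375,0,0,0,0,0.6]]'
python3 - <<'E'
from h import *
p,d=capture("wrist");cv2.imwrite("pics/w8.png",p[:,:,::-1]);print(go([680,69.1,309.1],np.pi/2))
E
```

```text
time_s: 28.55
eef_pos: [528.5, -297.6, 307.0]
ee_rot: [0.0, 0.708, 0.706, 0.0]
force: [0.1, 0.4, -0.5]
grip_width: 0.596
grip_force: 31.5
time_s: 29.55
eef_pos: [604.0, -112.5, 376.2]
ee_rot: [0.0, 0.708, 0.707, 0.0]
force: [-0.1, 0.3, -0.9]
grip_width: 0.596
grip_force: 31.5
time_s: 30.65
eef_pos: [679.1, 68.7, 375.2]
ee_rot: [0.0, 0.708, 0.706, -0.0]
force: [0.2, 0.0, -0.9]
grip_width: 0.599
grip_force: 31.5
[0.007, 0.009, 0.661, -0.0, 0.0, -0.003]
```

View pics/w8.png

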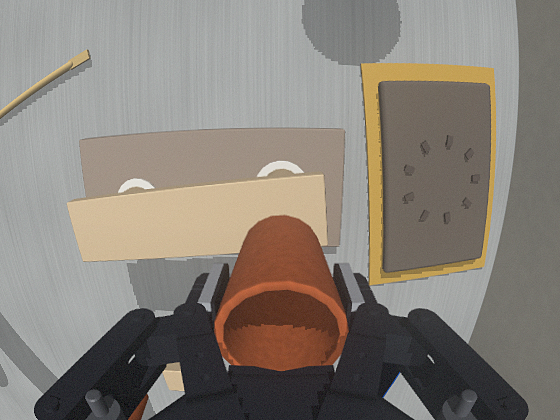

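The beaker is held upright and centred at about column 281, above the batt's far end. I'll lower it gently.

```bash
python3 -m crank '[[0.005,0.008,0.1,0,0,0,0.6],[0.005,0.008,0.25,0,0,0,0.6],[0.005,0.008,0.4,0,0,0,0.6],[0.005,0.008,0.5,0,0,0,0.6],[0.005,0.008,0.58,0,0,0,0.6],[0.005,0.008,0.62,0,0,0,0.6],[0.005,0.008,0.64,0,0,0,0.6],[0.005,0.008,0.65,0,0,0,0.6],[0.005,0.008,0.65,0,0,0,0.6],[0.005,0.008,0.65,0,0,0,0.6]]'; python3 -m crank '[[0,0,0.005,0,0,0,0.6],[0,0,0.01,0,0,0,0.6],[0,0,0.01,0,0,0,0.6]]'
```

```text
time_s: 31.7
eef_pos: [680.1, 69.5, 310.3]
ee_rot: [0.0, 0.708, 0.706, 0.0]
force: [0.9, 0.6, -0.7]
grip_width: 0.602
grip_force: 31.5
time_s: 32.0
eef_pos: [680.0, 69.6, 309.2]
ee_rot: [0.0, 0.708, 0.706, 0.0]
force: [-0.5, 0.8, 0.6]
grip_width: 0.598
grip_force: 31.5
```

```bash
python3 -m crank '[[0,0,0.004,0,0,0,0.6],[0,0,0.008,0,0,0,0.6],[0,0,0.008,0,0,0,0.6]]'
```

```text
time_s: 32.3
eef_pos: [680.0, 69.6, 309.1]
ee_rot: [0.0, 0.708, 0.706, 0.0]
force: [-1.9, 0.5, 6.5]
grip_width: 0.597
grip_force: 31.7
```

```bash
python3 -m crank '[[0,0,0,0,0,0,0.35],[0,0,0,0,0,0,0.25],[0,0,0,0,0,0,0],[0,0,0,0,0,0,0],[0,0,0,0,0,0,0],[0,0,-0.1,0,0,0,0],[0,0,-0.3,0,0,0,0],[0,0,-0.6,0,0,0,0],[0,0,-1,0,0,0,0],[0,0,-1,0,0,0,0]]' && python3 -m crank '[[-0.45,-0.32,0,0,0,0,0],[-0.9,-0.63,0,0,0,0,0],[-0.9,-0.63,0,0,0,0,0]]' >/dev/null && python3 -m crank '[[-0.45,-0.32,0,0,0,0,0],[-0.9,-0.63,0,0,0,0,0],[-0.9,-0.63,0,0,0,0,0]]' >/dev/null && python3 -m crank '[[-0.45,-0.32,0,0,0,0,0],[-0.9,-0.63,0,0,0,0,0],[-0.9,-0.63,0,0,0,0,0],[-0.9,-0.63,0,0,0,0,0]]'
python3 - <<'E'
from h import *
p,d=capture("wrist");cv2.imwrite("pics/w9.png",p[:,:,::-1]);print(pose()[0],go([428.5,-290.5,306],np.pi/2))
t,d=capture("top");cv2.imwrite("pics/top5.png",t[:,:,::-1])
cv2.imwrite("pics/both.png",np.hstack([p[150:400,120:420],t[90:340,190:490]])[:,:,::-1])
E
```

```text
time_s: 33.3
eef_pos: [679.7, 69.6, 415.3]
ee_rot: [0.004, 0.708, 0.706, 0.004]
force: [0.3, -0.6, -0.5]
grip_width: 0.999
grip_force: 0.0
time_s: 34.3
eef_pos: [490.4, -200.8, 408.4]
ee_rot: [0.0, 0.709, 0.706, 0.0]
force: [0.7, 0.6, -0.2]
grip_width: 0.998
grip_force: 0.0
[ 490.94484303 -199.83190235  408.35453291] [-0.908, -0.623, 1.023, 0.001, -0.0, -0.003]
```

View pics/both.png

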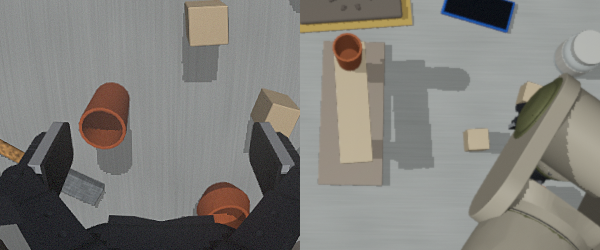

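The first beaker stands on the batt's far end (crop 347,50). Beaker A's rim is at crop (102,129), which is about (222,279) in the wrist image.

```bash
python3 -c "
from h import *
print(wcast((222.5,279),80))"
python3 -m crank '[[-0.45,-0.31,0,0,0,0,0],[-0.91,-0.62,0,0,0,0,0],[-0.91,-0.62,0,0,0,0,0]]' >/dev/null && python3 -m crank '[[0,0,0.4,0,0,0,0],[0,0,0.8,0,0,0,0],[0,0,1,0,0,0,0],[0,0,1,0,0,0,0]]'; python3 -c "
from h import *
print(go([428.5,-290.5,206],np.pi/2))"
```

```text
[ 428.78346137 -290.75903448   80.        ]
time_s: 35.1
eef_pos: [429.2, -289.5, 305.6]
ee_rot: [-0.003, 0.707, 0.707, 0.0]
force: [-0.0, -0.5, 0.0]
grip_width: 0.999
grip_force: 0.0
[-0.015, -0.004, 0.996, -0.004, -0.005, 0.0]
```

```bash
python3 -m crank '[[-0.01,-0.004,0.3,0,0,0,0],[-0.01,-0.004,0.6,0,0,0,0],[-0.01,-0.004,0.9,0,0,0,0],[-0.01,-0.004,0.98,0,0,0,0],[-0.01,-0.004,0.98,0,0,0,0],[-0.01,-0.004,0.98,0,0,0,0]]' && python3 -m crank '[[0,0,0,0,0,0,0.5],[0,0,0,0,0,0,0.5],[0,0,0,0,0,0,0.5],[0,0,0,0,0,0,0.5],[0,0,0,0,0,0,0.5],[0,0,0,0,0,0,0.5],[0,0,0,0,0,0,0.5],[0,0,0,0,0,0,0.5]]' 30
```

```text
time_s: 35.7
eef_pos: [428.7, -292.1, 211.8]
ee_rot: [0.001, 0.708, 0.707, -0.0]
force: [0.6, -0.8, 0.7]
grip_width: 1.003
grip_force: 0.0
time_s: 36.5
eef_pos: [428.1, -292.3, 211.2]
ee_rot: [0.001, 0.708, 0.706, -0.0]
force: [-2.0, 0.7, 6.5]
grip_width: 0.599
grip_force: 30.0
```

```bash
python3 -m crank '[[0,0,-0.05,0,0,0,0.6],[0,0,-0.2,0,0,0,0.6],[0,0,-0.4,0,0,0,0.6],[0,0,-0.6,0,0,0,0.6],[0,0,-0.8,0,0,0,0.6],[0,0,-1,0,0,0,0.6]]' && python3 -m crank '[[0.05,0,-0.2,0,0,0,0.6],[0.15,0.05,-0.4,0,0,0,0.6],[0.35,0.1,-0.6,0,0,0,0.6],[0.55,0.15,-0.7,0,0,0,0.6],[0.75,0.2,-0.7,0,0,0,0.6],[0.86,0.23,-0.7,0,0,0,0.6]]' >/dev/null && python3 -m crank '[[0.2,0.05,0,0,0,0,0.6],[0.45,0.12,0,0,0,0,0.6],[0.7,0.2,0,0,0,0,0.6],[0.86,0.23,0,0,0,0,0.6]]' && python3 -m crank '[[0.2,0.05,0,0,0,0,0.6],[0.45,0.12,0,0,0,0,0.6],[0.7,0.2,0,0,0,0,0.6],[0.86,0.23,0,0,0,0,0.6]]' >/dev/null && python3 -m crank '[[0.2,0.05,0,0,0,0,0.6],[0.45,0.12,0,0,0,0,0.6],[0.65,0.18,0,0,0,0,0.6],[0.8,0.22,0,0,0,0,0.6],[0.86,0.23,0,0,0,0,0.6],[0.86,0.23,0,0,0,0,0.6],[0.86,0.23,0,0,0,0,0.6]]'
python3 - <<'E'
from h import *
p,d=capture("wrist");cv2.imwrite("pics/w10.png",p[:,:,::-1]);print(go([519.9,52.5,314.2],np.pi/2))
E
```

```text
time_s: 37.1
eef_pos: [427.9, -291.9, 311.3]
ee_rot: [0.0, 0.708, 0.706, 0.0]
force: [1.1, -0.5, -1.2]
grip_width: 0.594
grip_force: 31.5
time_s: 38.1
eef_pos: [474.5, -118.9, 380.0]
ee_rot: [-0.0, 0.708, 0.707, 0.0]
force: [-0.1, -1.2, -1.1]
grip_width: 0.598
grip_force: 31.6
time_s: 39.2
eef_pos: [520.5, 51.3, 380.0]
ee_rot: [-0.0, 0.708, 0.706, -0.0]
force: [-0.9, -0.7, -0.5]
grip_width: 0.602
grip_force: 31.6
[0.014, -0.006, 0.659, -0.0, 0.0, -0.003]
```

View pics/w10.png

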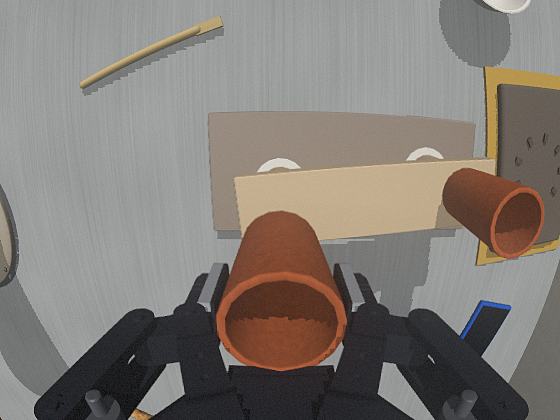

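The held beaker is centred and upright near column 281, above the near end of the batt. The placed one at (490,215) stands clear of the fingers.

```bash
python3 -m crank '[[0.013,-0.006,0.1,0,0,0,0.6],[0.013,-0.006,0.25,0,0,0,0.6],[0.013,-0.006,0.4,0,0,0,0.6],[0.013,-0.006,0.5,0,0,0,0.6],[0.013,-0.006,0.58,0,0,0,0.6],[0.013,-0.006,0.62,0,0,0,0.6],[0.013,-0.006,0.64,0,0,0,0.6],[0.013,-0.006,0.65,0,0,0,0.6],[0.013,-0.006,0.65,0,0,0,0.6],[0.013,-0.006,0.65,0,0,0,0.6]]'; python3 -m crank '[[0,0,0.005,0,0,0,0.6],[0,0,0.01,0,0,0,0.6],[0,0,0.01,0,0,0,0.6]]'
```

```text
time_s: 40.25
eef_pos: [520.0, 53.1, 315.4]
ee_rot: [0.0, 0.708, 0.706, 0.0]
force: [0.3, -0.3, -1.3]
grip_width: 0.597
grip_force: 31.6
time_s: 40.55
eef_pos: [520.0, 53.1, 314.4]
ee_rot: [0.0, 0.708, 0.706, 0.0]
force: [-0.5, 0.4, 1.1]
grip_width: 0.6
grip_force: 31.6
```

```bash
python3 -m crank '[[0,0,0.004,0,0,0,0.6],[0,0,0.008,0,0,0,0.6],[0,0,0.008,0,0,0,0.6]]'
```

```text
time_s: 40.85
eef_pos: [520.0, 53.1, 314.3]
ee_rot: [0.0, 0.708, 0.707, 0.0]
force: [-3.3, 0.6, 7.6]
grip_width: 0.596
grip_force: 31.9
```

```bash
python3 -m crank '[[0,0,0,0,0,0,0.35],[0,0,0,0,0,0,0.25],[0,0,0,0,0,0,0],[0,0,0,0,0,0,0],[0,0,0,0,0,0,0],[0,0,-0.1,0,0,0,0],[0,0,-0.3,0,0,0,0],[0,0,-0.6,0,0,0,0],[0,0,-1,0,0,0,0],[0,0,-1,0,0,0,0]]' && python3 -m crank '[[-0.45,-0.2,0,0,0,0,0],[-0.9,-0.4,0,0,0,0,0],[-0.9,-0.4,0,0,0,0,0]]' >/dev/null && python3 -m crank '[[-0.45,-0.2,0,0,0,0,0],[-0.9,-0.4,0,0,0,0,0],[-0.9,-0.4,0,0,0,0,0],[-0.9,-0.4,0,0,0,0,0],[-0.9,-0.4,0,0,0,0,0]]'
python3 - <<'E'
from h import *
s,_=capture("scene");t,d=capture("top")
i=camera_info("top");K=np.array(i["K"]);T=np.array(i["camera_from_world"])
v,u=np.mgrid[:420,:560];W=(np.stack([(u-K[0,2])/K[0,0]*d,-(v-K[1,2])/K[1,1]*d,-d],-1)-T[:3,3])@T[:3,:3]
h=cv2.cvtColor(t,cv2.COLOR_RGB2HSV);roi=(u>200)&(u<290)&(v>90)&(v<290)
for c in blobs(roi&(W[...,2]>170)&(W[...,2]<195),10):
    w=np.array([cast("top",q[0],183)[:2] for q in c],np.float32);print("rim",cv2.minEnclosingCircle(w))
cv2.imwrite("pics/fin.png",np.hstack([s[100:400,150:450],t[60:360,180:480]])[:,:,::-1])
E
```

```text
time_s: 41.85
eef_pos: [520.1, 53.2, 419.0]
ee_rot: [0.004, 0.708, 0.707, 0.003]
force: [-0.2, -0.4, -1.2]
grip_width: 1.0
grip_force: 0.0
time_s: 42.65
eef_pos: [440.0, -125.8, 413.4]
ee_rot: [-0.0, 0.707, 0.707, 0.0]
force: [0.3, 0.1, -0.2]
grip_width: 0.997
grip_force: 0.0
rim ((519.2840576171875, 52.727291107177734), 25.889347076416016)
rim ((678.6874389648438, 67.9465103149414), 27.1512393951416)
```

View pics/fin.png

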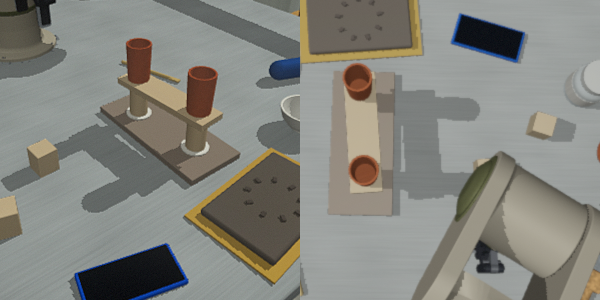

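The structure stands complete: both beakers are upright on the level batt above the discs, with rims within 2 mm of target, and the arm is clear.

```bash
python3 -c "
from rig import ticket
print(ticket.finish_job())"
```

```text
the job is handed in; nothing more can be done
None
```

The job is handed in at about 43 s of the 144 s allowed: both round posts stand on the discs, the batt lies level across them, and the beakers stand upright above each disc, with posts and beaker rims measured within about 2 mm of the disc centres; the judge's verdict was not shown.

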